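# Stock the repair carousel and bring the red-lidded jar to the front

### The job

Put the yellow ratchet buckle into the yellow cup of the parts carousel and the blue one into the blue cup, and let go of them. Then turn the carousel by the black bar in its middle until the jar with the red lid stands right at the white front pointer, and finish holding the bar there: the return spring would turn it back, so do not let go at the end. Leave the other things on the bench where they are.

Things in the scene. Friction and masses are not known exactly. Their poses are not given: they have to be found in the camera images.
- yellow_buckle: yellow plastic ratchet buckle flat on the bench, 46 x 24 x 18 mm (x, y, z), 30 g; origin at the centre of its underside, x along its length. The lower 10 mm are the full 46 mm long, above that it is 28 mm long; its two long sides are flat and upright, 24 mm apart: grip it across y
- blue_buckle: blue plastic ratchet buckle, same shape, size and axes as the yellow one
- carousel_base: fixed steel foot disc, 230 mm across, 12 mm high; origin on the carousel's axis at bench level. A flat white pointer bar (16 mm wide, 6 mm high) sticks out from under the platter along the base's -x, seen from 140 to 185 mm off the axis: this is the front, towards the robot, give or take 0.5 rad. The carousel faces front when its axes are parallel to the base's
- carousel: turning plywood platter 280 mm across, top 30 mm above the bench; origin on its vertical axis, 18 mm up. On it, 95 mm from the axis, 72 degrees apart, anticlockwise from above: red-lidded jar (at the carousel's -x), yellow cup, white-lidded jar, blue cup, white-lidded jar. Jars are fixed, 64 mm wide, tops 90 mm above the bench
- grip_bar (a point): middle of the black grip bar on the carousel's axis, 112 mm above the bench; point axes are the carousel's. Upright flat bar 60 mm long (x), 16 mm thick (y), 89 to 135 mm above the bench, higher than all jars and cups. Pinch it from above across its thickness with 30 to 40 N and turn; for turns over 1.5 rad let go midway and grip again
- yellow_cup (a point): centre of the inner floor of the yellow cup, 33 mm above the bench. Round cup fixed to the platter, 74 mm clear inside at the mouth, 68 mm at the floor, 3 mm wall, rim 75 mm above the bench. The neighbouring jars are 112 mm away, centre to centre
- blue_cup (a point): the same for the blue cup
- red_jar (a point): centre of the top of the marked jar's red lid, 90 mm above the bench. Starts 0.8 to 2.4 rad anticlockwise (from above) of the front: turn clockwise (stops 0.5 rad beyond the front and 3.2 rad before it). Friction 0.06 N m; spring 0.05 N m/rad, at rest 1.8 rad before the front: let go under 0.6 rad from the front it swings back, further away it stays
- black_buckle: black ratchet buckle, same shape, to be left alone
- crampon_plate: toothed steel crampon plate, 110 x 70 x 16 mm, to be left alone; origin at the centre of its underside
- heel_bar: bent aluminium heel lift bar, 100 x 60 x 10 mm, to be left alone; origin at the middle of its long side
- hammer: small hammer with ash handle, 260 mm long, lying along its x, to be left alone
Things that resemble listed ones, but are neither listed nor needed, are in the scene too. Of the things that look like the yellow_buckle, take the one that is nearest to the robot's base at the start. Of the things that look like the blue_buckle, the smaller one is meant.

How it is judged:
By the outcome, as a careful person would: the job done as asked, in the order asked, and still so for the second after the job is handed in, while the arm keeps its last pose, push and grip.
It also fails if it takes over 72 s, if anything falls off the work surface, if the arm or the gripper's body presses on something with over 40 N, if the wrist force passes 120 N, or if a joint passes its speed limit or range.

### The arm

A 6-joint arm with a two-finger parallel gripper is mounted at the origin on the work surface. World frame = base frame: x ahead of the robot, y to its left, z up, the work surface at z = 0. Lengths are in m, angles in rad, forces in N, time in s.
With the tool pointing down it reaches from about 0.25 to 0.725 m from the base axis. Payload 4 kg.
Tool frame: the origin (TCP) lies midway between the tips of the shut fingers; the grasp point (between the pads) lies 19 mm behind it (ctrl.grasp_offset is the distance from the TCP to the grasp point, in m); z points along the fingers, y is the line along which they close (so a half turn about z gives the same grasp; the last joint's range is limited). The gripper opens to 85 mm and grips with 20 to 120 N. Pads are 22 mm wide; open, the fingers measure 114 mm over their backs; the gripper's body (76 mm by 85 mm) begins 54 mm behind the grasp point. The pads swing forward as they close: fully open they stand 13 mm farther back than shut.
Start: joints at [1.212, 0.241, 0.005, 1.335, 0, 1.571], TCP at [0.176, 0.468, 0.231] pointing down, gripper open.
Joint ranges: [-2.72, 2.72], [-1.05, 1.87], [-1.09, 1.28], [-1.99, 2.15], [-1.42, 1.44], [-3.14, 3.14]. Speed limits (rad/s): [2.79, 2.79, 3.14, 3.14, 3.14, 3.14].

### API

Orientations are given as a unit quaternion [x, y, z, w].
In Python, from cell import ctrl, cams gives the robot as it stands.
- The arm moves only by the tool arm_command, never from a script. Its argument "targets" is text: rows parted by semicolons, each of 7 numbers parted by spaces: the opening in per cent of the stroke, from 0 (shut) to 100 (fully open), then the shift along the tool's x, y, z in m, then the turn, a rotation vector about the tool's x, y, z in rad. A call has 1 to 20 rows; each row shifts and turns the commanded pose from where the row before left it, along the tool's axes as they then stand; what a row does not reach is not made up. A row lasts 1/10 s, in which the tool goes at most 50 mm and 8.59 degrees, less where a joint would pass 70% of its speed; a pose out of reach is approached as far as the arm can. A call with a gripper value outside its range is refused whole. The fingers move at their own pace and stop on an object; the grip force is fixed at half the most. Time passes only in rows, so rows that do not move let the fingers close. It gives the time, the measured TCP pose, the force, the opening and the grip force at its end, in the units of the state.
- ctrl.read_state(): the state, without advancing time (a new reading comes with each control period).
- cams.capture(name): name is "side" or "top" or "wrist"; returns the picture (400x640x3 uint8, red, green, blue); there is no depth.
- cams.camera_params(name): a dict with "vfov" (degrees; the focal length in pixels is half the picture's height over the tangent of half this angle, whatever the lens; pixels are square), "cx", "cy" (the principal point, pixels), "R" (3x3) and "t" (3): a world point X has camera coordinates R X + t; the wrist camera has in their place "mount" (4x4, takes a point from camera to tool coordinates, whose origin is the TCP and whose axes are the flange's). Camera axes: x right, y down, z forward; pixel columns grow to the right and rows downward; lengths in m; the calibration is good to about 2 mm. A picture is of the moment at which its call begins: read the wrist's pose just before it. camera_params takes no time and is no camera call.
- ctrl.hand_in(): hands the job in; it is judged then, once.
The state is a dict: "clock": time; "qpos": joint angles; "dq": joint speeds; "joint_torque": joint torques, N m; "tool_pos": TCP position; "tcp_rot": TCP orientation; "contact_force": force on the tool from outside, world axes, zero at the start; "moment": the same for the moment, N m; "gripper_width": finger opening in m; "grip_force": force on a finger pad.
Only numpy, scipy, OpenCV 4.12 (cv2) and the standard library are available. Lean on these libraries where they do the work, as an engineer would, in place of code of your own. Each camera call takes 0.05 s, during which the arm holds its last target. There are 200 camera calls.

## Working session

There is one attempt and no reset: what is moved stays moved. The work goes in short steps, Python scripts to look and compute and a tool call to move; the robot and the scene stay as the last step left them, time stands still between calls to the robot, and variables do not carry over. Pictures are saved under pics/ and viewed, at most 10 in all, crops included, and the job is handed in when it is done.

Besides the shell and the picture viewer there is one more tool, called after "Emit:" as name(argument=value, ...) on one line, values as JSON. arm_command: Moves the arm, as the interface text tells. Its arguments: {"type":"object","properties":{"targets":{"type":"string"}},"required":["targets"]}

```bash
mkdir -p pics; ls; python3 - <<'E'
from cell import ctrl,cams
import cv2,numpy as np
for n in("top","side"):
    cv2.imwrite(f"pics/{n}0.png",cams.capture(n)[:,:,::-1])
    p=cams.camera_params(n);print(n,p)
print(cams.camera_params("wrist"));print(ctrl.read_state(),ctrl.grasp_offset)
E
```

```text
pics
top {'vfov': 44.16458999715181, 'cx': 313.74175636408205, 'cy': 199.97009367396404, 'R': array([[ 0.01727225, -0.99979264, -0.0107865 ],
       [-0.98782203, -0.01539508, -0.15482451],
       [ 0.15462635,  0.01332931, -0.9878831 ]]), 't': array([-0.06537507,  0.58945845,  1.33087242])}
side {'vfov': 52.3259681196083, 'cx': 318.08830164931464, 'cy': 204.0042209521669, 'R': array([[ 9.92446340e-01, -1.22679018e-01, -3.48150973e-04],
       [-8.50682129e-02, -6.86132838e-01, -7.22485382e-01],
       [ 8.83949191e-02,  7.17057590e-01, -6.91386109e-01]]), 't': array([-0.57972646,  0.05901514,  1.13580191])}
{'vfov': 65.21497526726857, 'cx': 315.25543364451215, 'cy': 198.67376932828745, 'mount': array([[-1.94955313e-04, -9.60190027e-01, -2.79347586e-01,
         7.26668939e-02],
       [ 9.99999981e-01, -1.85343099e-04, -6.08228429e-05,
        -6.52912921e-04],
       [ 6.62634003e-06, -2.79347592e-01,  9.60190045e-01,
        -1.42422087e-01],
       [ 0.00000000e+00,  0.00000000e+00,  0.00000000e+00,
         1.00000000e+00]])}
{'clock': 0.1, 'qpos': array([ 1.21199477e+00,  2.41336092e-01,  3.86114469e-03,  1.33521272e+00,
       -2.39641066e-06,  1.57075593e+00]), 'dq': array([ 4.32284940e-05, -1.74247711e-03,  1.66844382e-03, -6.49935339e-04,
        1.03286524e-03,  4.95363493e-04]), 'joint_torque': array([-3.49208804e-04, -3.73137760e+01,  2.53010666e+01,  1.08141691e-02,
        7.09063571e-06, -5.82453637e-06]), 'tool_pos': array([0.17537678, 0.4676254 , 0.2305036 ]), 'tcp_rot': array([ 1.78420046e-01,  9.83953959e-01, -9.30702147e-04, -1.67584997e-04]), 'contact_force': array([-0.76395138,  0.38773808,  0.32938818]), 'moment': array([ 0.00374048, -0.00352507, -0.00316769]), 'grip_force': 0.0, 'gripper_width': 0.0850984086418408} 0.0187
```

View pics/top0.png

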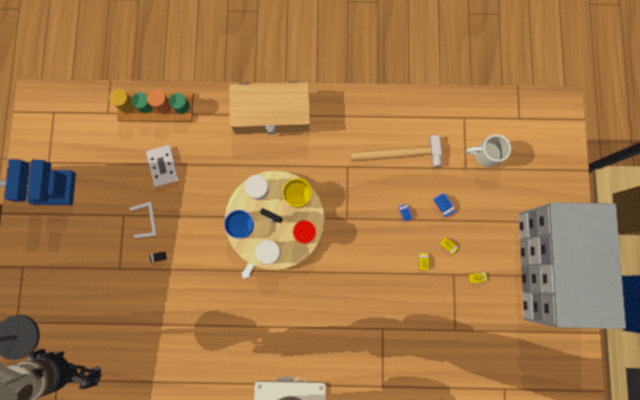

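View pics/side0.png

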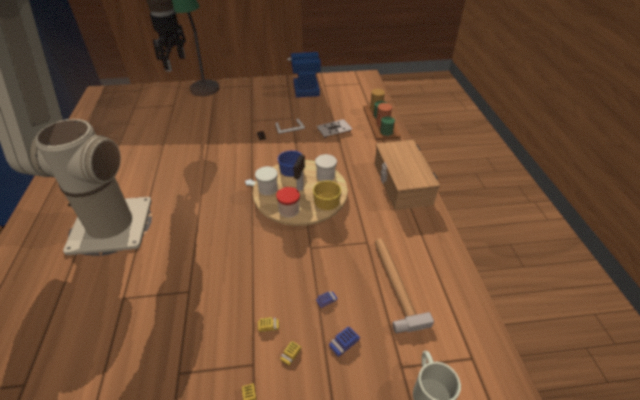

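The top view shows yellow buckle candidates at (424,261), (449,245) and (478,278), and blue ones at (405,212), which is small, and (444,204), which is large. The carousel is at about (274,218), its red jar at (304,232) and the pointer tip at (248,270). Next I'll measure these.

```bash
cat >h.py <<'E'
from cell import ctrl,cams
import cv2,numpy as np
from scipy.spatial.transform import Rotation as Ro
def cam(n,st=None):
    p=cams.camera_params(n);f=200/np.tan(np.radians(p["vfov"]/2))
    K=np.array([[f,0,p["cx"]],[0,f,p["cy"]],[0,0,1]])
    if n=="wrist":
        T=np.eye(4);T[:3,:3]=Ro.from_quat(st["tcp_rot"]).as_matrix();T[:3,3]=st["tool_pos"]
        M=np.linalg.inv(T@p["mount"]);return K,M[:3,:3],M[:3,3]
    return K,p["R"],p["t"]
def ray(c,uv,z):
    K,R,t=c;uv=np.atleast_2d(uv).astype(float)
    d=(R.T@np.linalg.inv(K)@np.c_[uv,np.ones(len(uv))].T).T;o=-R.T@t
    return (o+d*((z-o[2])/d[:,2])[:,None])[:,:2]
def hsv(img):return cv2.cvtColor(img,cv2.COLOR_RGB2HSV)
RNG=dict(yellow=((22,120,100),(34,255,255)),blue=((105,150,50),(125,255,255)),red=((0,200,120),(4,255,255)),white=((0,0,170),(180,60,255)))
def blobs(img,col,amin=15):
    m=cv2.inRange(hsv(img),*RNG[col])
    return [c for c in cv2.findContours(m,cv2.RETR_EXTERNAL,cv2.CHAIN_APPROX_NONE)[0] if cv2.contourArea(c)>=amin],m
def cen(c):
    m=cv2.moments(c);return np.array([m["m10"],m["m01"]])/m["m00"]
E
python3 - <<'E'
from h import *
img=cv2.imread("pics/top0.png")[:,:,::-1].copy();c=cam("top")
for col,z in(("yellow",.012),("blue",.012),("red",.09),("white",.005)):
    for b in blobs(img,col)[0]:
        p=cen(b);w=ray(c,p,z)[0]
        print(col,p.round(1),cv2.contourArea(b),w.round(3),"r",np.hypot(*w).round(3),"rect",[np.round(x,1) for x in cv2.minAreaRect(b)[1:]])
h=hsv(img);m=cv2.inRange(h,(10,0,0),(30,160,255))
print("bar",ray(c,(271,215),.135),"tip",ray(c,(247,275),.003))
cv2.imwrite("pics/crop.png",cv2.resize(img[180:300,370:510,::-1],None,fx=5,fy=5,interpolation=2))
E
```

```text
yellow [475.7 277.6] 106.5 [ 0.384 -0.51 ] r 0.638 rect [array([ 9., 14.]), np.float64(90.0)]
yellow [423.5 263.4] 99.0 [ 0.421 -0.365] r 0.557 rect [array([ 9., 12.]), np.float64(0.0)]
yellow [446.9 243.9] 108.0 [ 0.476 -0.432] r 0.643 rect [array([13. ,  9.7]), np.float64(38.7)]
yellow [296.5 192.1] 678.0 [ 0.618 -0.005] r 0.618 rect [array([30., 29.]), np.float64(90.0)]
yellow [119.2  94.4] 53.0 [0.904 0.529] r 1.048 rect [array([10., 15.]), np.float64(90.0)]
blue [632.1 302.2] 733.5 [ 0.324 -0.936] r 0.991 rect [array([54., 16.]), np.float64(90.0)]
blue [238.9 223.8] 529.5 [0.524 0.156] r 0.547 rect [array([25., 26.]), np.float64(90.0)]
blue [405.8 213.7] 64.5 [ 0.56  -0.318] r 0.644 rect [array([10.8,  7.4]), np.float64(68.2)]
blue [442.7 202.3] 146.0 [ 0.595 -0.423] r 0.73 rect [array([15. , 11.1]), np.float64(56.3)]
blue [ 49.5 184.9] 1509.0 [0.628 0.709] r 0.947 rect [array([44. , 42.6]), np.float64(5.7)]
blue [ 16.2 180. ] 632.0 [0.641 0.808] r 1.032 rect [array([19.2, 38.8]), np.float64(6.3)]
red [304.  231.6] 319.5 [ 0.497 -0.032] r 0.498 rect [array([21., 20.]), np.float6
[... 205 characters left out ...]
 270.6] 87.0 [0.393 0.129] r 0.413 rect [array([ 8.4, 16.5]), np.float64(21.8)]
white [267.  251.5] 428.5 [0.447 0.075] r 0.453 rect [array([23., 24.]), np.float64(90.0)]
white [448.5 210.5] 15.0 [ 0.572 -0.441] r 0.722 rect [array([ 2.2, 10.8]), np.float64(56.3)]
white [255.5 186. ] 397.0 [0.635 0.114] r 0.645 rect [array([21.9, 23.3]), np.float64(45.0)]
white [159.6 154. ] 281.5 [0.726 0.398] r 0.828 rect [array([16.7, 24.4]), np.float64(77.5)]
white [492.9 148.2] 671.5 [ 0.758 -0.574] r 0.951 rect [array([27. , 41.4]), np.float64(60.3)]
white [435.5 148.8] 217.5 [ 0.753 -0.407] r 0.856 rect [array([29.9,  9.8]), np.float64(82.4)]
bar [[0.53519689 0.05348614]] tip [[0.38032039 0.12916198]]
```

View pics/crop.png

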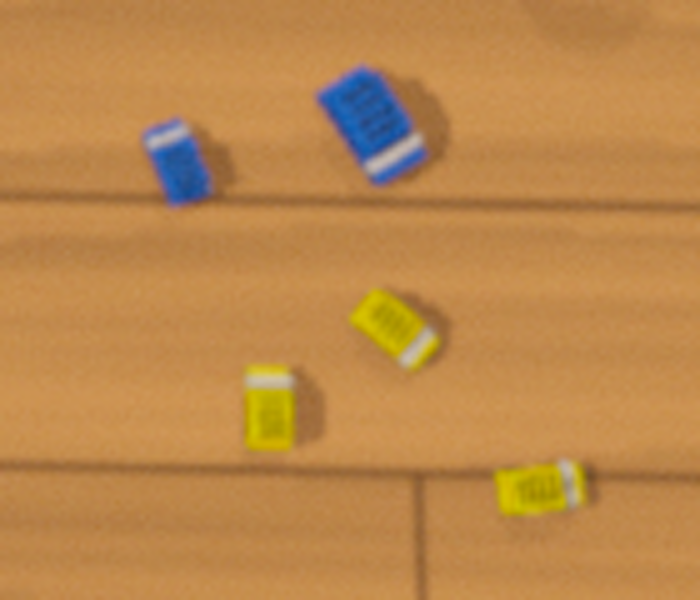

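Candidates:
- **Yellow:** (424,261) is 0.557 m from the base, (449,245) is 0.643 m and (478,278) is 0.638 m. The nearest, **(424,261)**, is meant.
- **Blue:** (406,212) is 65 px² and (444,204) is 146 px². The smaller, **(406,212)**, is meant.

The crop confirms both. I'll square the tool to the world axes and fly to the yellow one.

Emit:
arm_command(targets="100 0 0 0 0 0 -0.12;100 0 0 0 0 0 -0.12;100 0 0 0 0 0 -0.119;100 -0.0136 -0.0463 0.0042 0 0 0;100 -0.0136 -0.0463 0.0042 0 0 0;100 -0.0136 -0.0463 0.0042 0 0 0;100 -0.0136 -0.0463 0.0042 0 0 0;100 -0.0136 -0.0463 0.0042 0 0 0;100 -0.0136 -0.0463 0.0042 0 0 0;100 -0.0136 -0.0463 0.0042 0 0 0;100 -0.0136 -0.0463 0.0042 0 0 0;100 -0.0136 -0.0463 0.0042 0 0 0;100 -0.0136 -0.0463 0.0042 0 0 0;100 -0.0136 -0.0463 0.0042 0 0 0;100 -0.0136 -0.0463 0.0042 0 0 0;100 -0.0136 -0.0463 0.0042 0 0 0;100 -0.0136 -0.0463 0.0042 0 0 0;100 -0.0136 -0.0463 0.0042 0 0 0;100 -0.0136 -0.0463 0.0042 0 0 0;100 -0.0136 -0.0463 0.0042 0 0 0")

```text
clock: 2.1
tool_pos: [0.4068, -0.3208, 0.1592]
tcp_rot: [0.0, 1.0, 0.0, -0.0]
contact_force: [0.9, 0.7, 0.7]
gripper_width: 0.0856
grip_force: 0.0
```

Emit:
arm_command(targets="60 -0.0136 -0.0463 0.0042 0 0 0;60 0 0 0 0 0 0;60 0 0 0 0 0 0")

```text
clock: 2.4
tool_pos: [0.4198, -0.3655, 0.154]
tcp_rot: [0.001, 1.0, 0.001, -0.001]
contact_force: [0.5, 0.7, 0.1]
gripper_width: 0.0513
grip_force: 0.0
```

```bash
cat >>h.py <<'E'
def wristshot(name):
    st=ctrl.read_state();img=cams.capture("wrist");cv2.imwrite(f"pics/{name}.png",img[:,:,::-1]);return st,img,cam("wrist",st)
def buckle(name,col):
    st,img,c=wristshot(name)
    bs,m=blobs(img,col,200);print([(cen(b).round(),cv2.contourArea(b)) for b in bs])
    b=min(bs,key=lambda b:np.hypot(*(ray(c,cen(b),.012)[0]-st["tool_pos"][:2])))
    (x,y),s,_=cv2.minAreaRect(b)
    w=ray(c,b[:,0,:],.012).astype(np.float32);r=cv2.minAreaRect(w*1000)
    box=cv2.boxPoints(r);e=max(box[1]-box[0],box[2]-box[1],key=np.linalg.norm)
    print("centre mm",np.round(r[0],1),"size",np.round(r[1],1),"long axis deg",np.degrees(np.arctan2(e[1],e[0])).round(1),"tool",st["tool_pos"].round(4),"px",(x,y))
E
python3 -c "
from h import *
buckle('w1','yellow')"
```

```text
[(array([241., 234.]), 774.5), (array([315., 187.]), 902.0), (array([156., 148.]), 1103.5)]
centre mm [ 417.8 -365.9] size [23.8 35.7] long axis deg -0.2 tool [ 0.4198 -0.3655  0.154 ] px (314.5, 186.5)
```

View pics/w1.png

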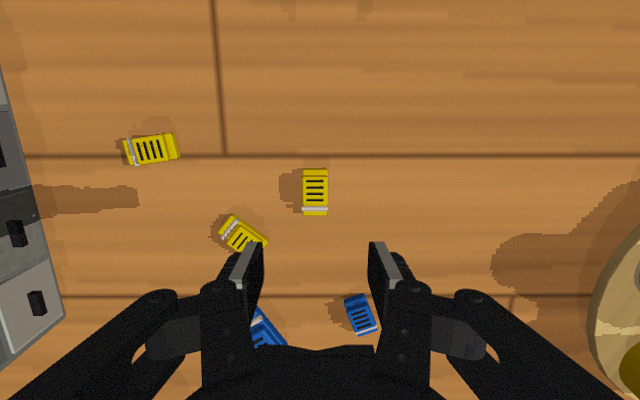

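Wrist view: the target yellow buckle is at (315,192), aligned with world x, with its stripe end at (315,210). Its centre is about (0.423, -0.366). The small blue buckle is at (360,315). Now I'll descend and grip.

Emit:
arm_command(targets="50 -0.003 0 0.035 0 0 0;50 0 0 0.035 0 0 0;50 0 0 0.035 0 0 0;50 0 0 0.025 0 0 0;50 0 0 0.013 0 0 0;50 0 0 0.007 0 0 0;50 0 0 0 0 0 0;0 0 0 0 0 0 0;0 0 0 0 0 0 0;0 0 0 0 0 0 0;0 0 0 0 0 0 0;0 0 0 0 0 0 0;0 0 0 0 0 0 0")

```text
clock: 3.75
tool_pos: [0.4247, -0.3661, 0.0076]
tcp_rot: [-0.0, 1.0, -0.001, 0.001]
contact_force: [-0.4, 0.5, 6.7]
gripper_width: 0.0224
grip_force: 61.1
```

```bash
python3 - <<'E'
from h import *
img=cv2.imread("pics/top0.png")[:,:,::-1].copy();c=cam("top")
P={}
for n,col,px,z in(("red","red",(304,232),.09),("w1","white",(267,251),.09),("w2","white",(255,186),.09)):
    b=min(blobs(img,col)[0],key=lambda b:np.hypot(*(cen(b)-px)));P[n]=ray(c,cen(b),z)[0]
for n,px in(("yellow",(296,192)),("blue",(239,224))):
    b=min(blobs(img,n)[0],key=lambda b:np.hypot(*(cen(b)-px)))
    e=cv2.minEnclosingCircle(b);print(n,e);P[n]=ray(c,e[0],.07)[0]
print({k:v.round(4) for k,v in P.items()})
# fit axis+angle from 5 points, order ccw red yellow w2 blue w1
o=["red","yellow","w2","blue","w1"]
a=np.pi+np.radians(72)*np.arange(5);M=.095*np.c_[np.cos(a),np.sin(a)]
Q=np.array([P[k] for k in o]);mc=Q.mean(0)
U=(M[:,0]+1j*M[:,1]);V=((Q-mc)[:,0]+1j*(Q-mc)[:,1]);th=np.angle((V*U.conj()).sum())
print("axis",mc.round(4),"theta",th.round(3),"resid mm",(1000*abs(V-U*np.exp(1j*th))).round(1))
fit=mc+.095*np.c_[np.cos(a+th),np.sin(a+th)];print(dict(zip(o,fit.round(4))))
t=min(blobs(img,"white")[0],key=lambda b:np.hypot(*(cen(b)-(247,270))));d=ray(c,cen(t),.005)[0]-mc
print("front -x dir",np.arctan2(*-d[::-1]).round(3),np.hypot(*d))
E
```

```text
yellow ((296.37213134765625, 192.1675262451172), 15.254732131958008)
blue ((238.64999389648438, 224.3000030517578), 13.71551513671875)
{'red': array([ 0.4974, -0.0318]), 'w1': array([0.4427, 0.0658]), 'w2': array([0.6195, 0.1026]), 'yellow': array([ 0.6076, -0.0079]), 'blue': array([0.5163, 0.1475])}
axis [0.5367 0.0552] theta 1.151 resid mm [0.7 0.6 0.5 1.  0.8]
{'red': array([ 0.498 , -0.0315]), 'yellow': array([ 0.6073, -0.0084]), 'w2': array([0.619 , 0.1027]), 'blue': array([0.517 , 0.1482]), 'w1': array([0.4422, 0.0652])}
front -x dir -0.474 0.16187313240505083
```

Emit:
arm_command(targets="0 0 0 -0.025 0 0 0;0 0 0 -0.05 0 0 0;0 0 0 -0.05 0 0 0;0 0 0 -0.035 0 0 0;0 -0.0202 0.0397 0 0 0 0;0 -0.0202 0.0397 0 0 0 0;0 -0.0202 0.0397 0 0 0 0;0 -0.0202 0.0397 0 0 0 0;0 -0.0202 0.0397 0 0 0 0;0 -0.0202 0.0397 0 0 0 0;0 -0.0202 0.0397 0 0 0 0;0 -0.0202 0.0397 0 0 0 0;0 -0.0202 0.0397 0 0 0 0;0 0 0 0 0 0 0;0 0 0 0 0 0 0")

```text
clock: 5.25
tool_pos: [0.6054, -0.0067, 0.1656]
tcp_rot: [-0.001, 1.0, -0.0, -0.0]
contact_force: [0.2, -1.6, -0.9]
gripper_width: 0.0223
grip_force: 60.4
```

```bash
python3 - <<'E'
from h import *
st,img,c=wristshot('w2');print(st["tool_pos"],st["gripper_width"])
E
```

```text
[ 0.60537839 -0.0067298   0.16556113] 0.022348443710366164
```

View pics/w2.png

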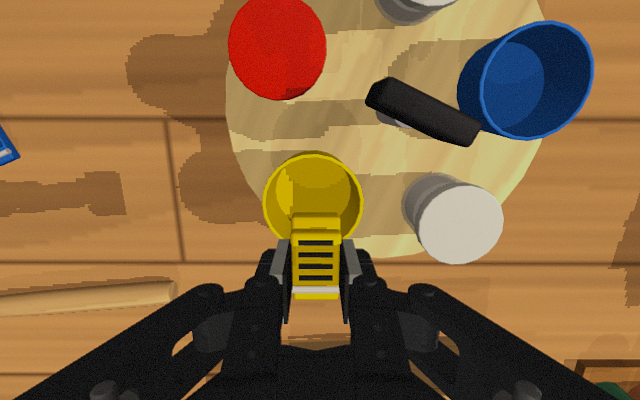

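The wrist view shows the buckle held straight at (317,258), above the yellow cup (rim columns 263–363, top row 152). I'll check the cup centre from this view.

```bash
python3 - <<'E'
from h import *
st=ctrl.read_state();c=cam("wrist",st)
p=ray(c,[(263,203),(363,203),(313,152)],.075);print(p.round(4))
print("centre y",p[:2,1].mean(),"x",p[2,0]+.040, "diam",p[0]-p[1])
print("buckle", ray(c,[(317,258)],.17))
E
```

```text
[[ 0.6035 -0.0487]
 [ 0.6035  0.0293]
 [ 0.5638 -0.0096]]
centre y -0.009686767831878445 x 0.6037945318082637 diam [ 4.40915388e-05 -7.79521643e-02]
buckle [[ 0.60243364 -0.00710721]]
```

Emit:
arm_command(targets="0 0 -0.0025 0.02 0 0 0;0 0 0 0.03 0 0 0;0 0 0 0.03 0 0 0;0 0 0 0.02 0 0 0;0 0 0 0.012 0 0 0;0 0 0 0.007 0 0 0;0 0 0 0 0 0 0;38 0 0 0 0 0 0;38 0 0 0 0 0 0;38 0 0 0 0 0 0;38 0 0 0 0 0 0")

```text
clock: 6.4
tool_pos: [0.6058, -0.0103, 0.0475]
tcp_rot: [-0.0, 1.0, -0.0, 0.001]
contact_force: [-0.5, 0.2, -0.1]
gripper_width: 0.0323
grip_force: 0.0
```

Emit:
arm_command(targets="38 0 0 -0.02 0 0 0;38 0 0 -0.05 0 0 0;38 0 0 -0.05 0 0 0;60 0.0066 -0.044 0 0 0 0;60 0.0066 -0.044 0 0 0 0;60 0.0066 -0.044 0 0 0 0;60 0.0066 -0.044 0 0 0 0;60 0.0066 -0.044 0 0 0 0;60 0.0066 -0.044 0 0 0 0;60 0.0066 -0.044 0 0 0 0;60 0 0 0 0 0 0;60 0 0 0 0 0 0")

```text
clock: 7.6
tool_pos: [0.5586, -0.3195, 0.1665]
tcp_rot: [0.001, 1.0, 0.0, -0.0]
contact_force: [-0.4, 0.9, -0.3]
gripper_width: 0.0512
grip_force: 0.0
```

```bash
python3 -c "
from h import *
buckle('w3','blue')
img=cams.capture('top');cv2.imwrite('pics/t3.png',img[:,:,::-1])
a=cv2.imread('pics/w3.png')[100:350,150:470];b=cv2.resize(cv2.imread('pics/t3.png')[165:275,220:330],None,fx=3.2,fy=3.2)[:250]
cv2.imwrite('pics/c3.png',np.hstack([a,b]))"
```

```text
[(array([210., 214.]), 1933.0), (array([316., 184.]), 803.5)]
centre mm [ 557.2 -318.5] size [36.  23.7] long axis deg 21.3 tool [ 0.5586 -0.3195  0.1665] px (316.041015625, 183.54917907714844)
```

View pics/c3.png

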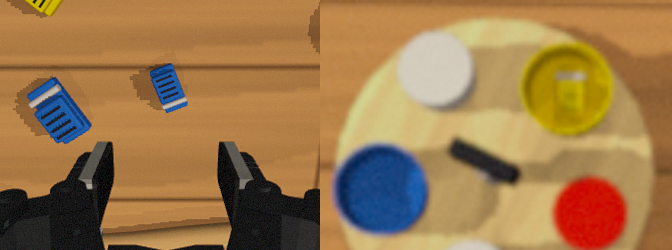

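The left crop shows the small blue buckle at wrist pixel (316,184), with its stripe end towards +x. The right crop shows the yellow buckle flat inside the yellow cup. Now I'll grip the blue one.

Emit:
arm_command(targets="50 -0.003 0.0027 0.03 0 0 0;50 0 0 0.03 0 0 -0.124;50 0 0 0.03 0 0 -0.124;50 0 0 0.03 0 0 -0.124;50 0 0 0.02 0 0 0;50 0 0 0.013 0 0 0;50 0 0 0.0075 0 0 0;50 0 0 0 0 0 0;0 0 0 0 0 0 0;0 0 0 0 0 0 0;0 0 0 0 0 0 0;0 0 0 0 0 0 0;0 0 0 0 0 0 0;0 0 0 0 0 0 0")

```text
clock: 9.1
tool_pos: [0.5633, -0.3163, 0.0079]
tcp_rot: [-0.185, 0.983, -0.001, 0.001]
contact_force: [0.2, 1.0, 6.1]
gripper_width: 0.0224
grip_force: 62.0
```

Emit:
arm_command(targets="0 0 0 -0.025 0 0 0;0 0 0 -0.05 0 0 0;0 0 0 -0.05 0 0 0.124;0 0 0 -0.04 0 0 0.124;0 0 0 0 0 0 0.124;0 0.0046 0.0464 0 0 0 0;0 0.0046 0.0464 0 0 0 0;0 0.0046 0.0464 0 0 0 0;0 0.0046 0.0464 0 0 0 0;0 0.0046 0.0464 0 0 0 0;0 0.0046 0.0464 0 0 0 0;0 0.0046 0.0464 0 0 0 0;0 0.0046 0.0464 0 0 0 0;0 0.0046 0.0464 0 0 0 0;0 0.0046 0.0464 0 0 0 0;0 0 0 0 0 0 0;0 0 0 0 0 0 0")

```text
clock: 10.8
tool_pos: [0.5155, 0.1492, 0.171]
tcp_rot: [-0.001, 1.0, -0.0, -0.0]
contact_force: [0.7, -0.4, 0.3]
gripper_width: 0.0219
grip_force: 61.3
```

```bash
python3 - <<'E'
from h import *
st,img,c=wristshot('w4');print(st["tool_pos"],st["tcp_rot"].round(3),st["gripper_width"])
E
```

```text
[0.51554795 0.14917765 0.17100418] [-0.001  1.    -0.    -0.   ] 0.021940096057691323
```

View pics/w4.png

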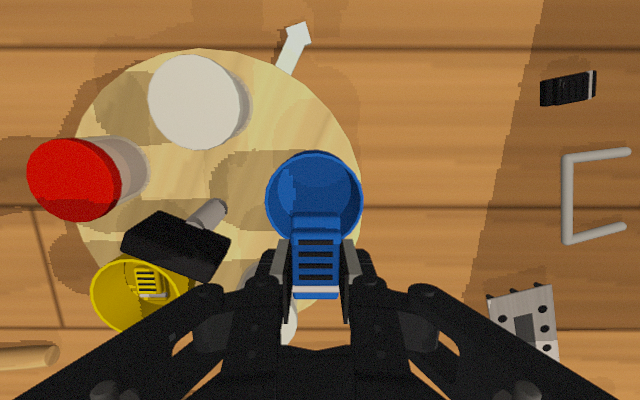

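Wrist view: the blue buckle at (316,257) is over the blue cup (rim columns 265–363). The pointer arrow is at (295,45) and the yellow buckle is in its cup. Lowering and releasing.

Emit:
arm_command(targets="0 0 -0.0015 0.02 0 0 0;0 0 0 0.03 0 0 0;0 0 0 0.03 0 0 0;0 0 0 0.024 0 0 0;0 0 0 0.013 0 0 0;0 0 0 0.007 0 0 0;0 0 0 0 0 0 0;38 0 0 0 0 0 0;38 0 0 0 0 0 0;38 0 0 0 0 0 0;38 0 0 0 0 0 0")

```text
clock: 11.95
tool_pos: [0.5165, 0.147, 0.0479]
tcp_rot: [-0.0, 1.0, 0.0, 0.001]
contact_force: [0.3, -0.2, 0.5]
gripper_width: 0.0324
grip_force: 0.0
```

```bash
python3 - <<'E'
from h import *
st={"tool_pos":np.array([.51555,.14918,.171]),"tcp_rot":np.array([-.001,1,0,0])}
img=cv2.imread("pics/w4.png")[:,:,::-1].copy();c=cam("wrist",st)
for b in blobs(img,"white",200)[0]:
    if cen(b)[1]<80:
        w=ray(c,b[:,0],.006);l=cv2.fitLine((w*1000).astype(np.float32),cv2.DIST_L2,0,.01,.01).ravel()
        print(cen(b),ray(c,cen(b),.006),"line dir",np.arctan2(l[1],l[0]),l[2:])
        d=ray(c,cen(b),.006)[0]-[.5367,.0552];print("front from axis",np.arctan2(-d[1],-d[0]),np.hypot(*d))
for n,z in(("red",.09),):
    b=max(blobs(img,n,500)[0],key=cv2.contourArea);w=ray(c,cv2.minEnclosingCircle(b)[0],z)[0];print(n,cen(b),w)
E
```

```text
[292.99454446  46.79268958] [[0.39031795 0.12898671]] line dir -0.4666388 [390.2329  129.06287]
front from axis -0.4668978064181048 0.16392737305739222
red [ 72.8467853  179.03713699] [ 0.4923248  -0.02735575]
```

Emit:
arm_command(targets="38 0 0 -0.02 0 0 0;38 0 0 -0.05 0 0 0;38 0 0 -0.05 0 0 0;60 -0.0103 -0.046 0 0 0 0;60 -0.0103 -0.046 0 0 0 0;60 0 0 0 0 0 -0.144;60 0 0 0 0 0 -0.144;60 0 0 0 0 0 -0.144;60 0 0 0 0 0 -0.144;60 0 0 0 0 0 -0.144;60 0 0 0 0 0 -0.144;60 0 0 0 0 0 -0.144;60 0 0 0 0 0 -0.143;60 0 0 0 0 0 0;60 0 0 0 0 0 0")

```text
clock: 13.45
tool_pos: [0.5367, 0.055, 0.1674]
tcp_rot: [-0.543, 0.84, -0.0, 0.0]
contact_force: [-0.5, 0.5, -0.6]
gripper_width: 0.0511
grip_force: 0.0
```

```bash
python3 - <<'E'
from h import *
st,img,c=wristshot('w5');print(st["tool_pos"],st["tcp_rot"].round(3))
R=Ro.from_quat(st["tcp_rot"]).as_matrix();print("y heading",np.arctan2(R[1,1],R[0,1]))
K,Rc,t=c
print("axis@.135 px",K@(Rc@[.5367,.0552,.135]+t)/(Rc@[.5367,.0552,.135]+t)[2])
E
```

```text
[0.53667121 0.05496092 0.16740417] [-0.543  0.84  -0.     0.   ]
y heading 2.719307757545143
axis@.135 px [312.96779794 232.52987787   1.        ]
```

View pics/w5.png

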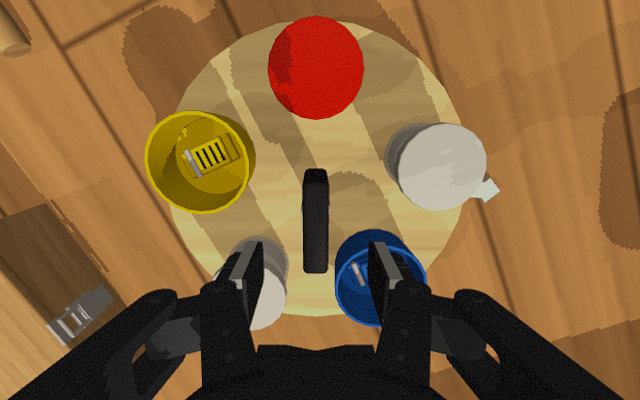

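The wrist view shows the bar at (315,220), vertical and centred between the fingers. Both buckles are in their cups: yellow at (210,155), the blue one's stripe at (355,275). Descend and grip.

Emit:
arm_command(targets="60 0 0 0.02 0 0 0;60 0 0 0.025 0 0 0;60 0 0 0.015 0 0 0;60 0 0 0.01 0 0 0;60 0 0 0 0 0 0;0 0 0 0 0 0 0;0 0 0 0 0 0 0;0 0 0 0 0 0 0;0 0 0 0 0 0 0;0 0 0 0 0 0 0;0 0 0 0 0 0 0;0 0 0 0 0 0 0")

```text
clock: 14.7
tool_pos: [0.5369, 0.0552, 0.0985]
tcp_rot: [-0.544, 0.839, 0.0, 0.001]
contact_force: [-2.2, 1.2, 6.0]
gripper_width: 0.0154
grip_force: 63.3
```

Emit:
arm_command(targets="0 0 0 0 0 0 0.05;0 0 0 0 0 0 0.08;0 0 0 0 0 0 0.1;0 0 0 0 0 0 0.1;0 0 0 0 0 0 0.1;0 0 0 0 0 0 0.1;0 0 0 0 0 0 0.1;0 0 0 0 0 0 0.1;0 0 0 0 0 0 0.1;0 0 0 0 0 0 0.1;0 0 0 0 0 0 0.1;0 0 0 0 0 0 0.1;0 0 0 0 0 0 0.1;0 0 0 0 0 0 0.1;0 0 0 0 0 0 0.07;0 0 0 0 0 0 0.05;0 0 0 0 0 0 0;0 0 0 0 0 0 0")

```text
clock: 16.5
tool_pos: [0.5371, 0.0547, 0.0985]
tcp_rot: [0.149, 0.989, -0.0, 0.001]
contact_force: [-2.0, 0.6, 5.8]
gripper_width: 0.0154
grip_force: 63.2
```

```bash
python3 - <<'E'
from h import *
st,img,c=wristshot('w6');print(st["tool_pos"],st["qpos"].round(2),st["contact_force"].round(1),st["moment"].round(2))
R=Ro.from_quat(st["tcp_rot"]).as_matrix();hd=np.arctan2(R[1,1],R[0,1])-np.pi/2;print("theta by tool",hd,"to front -0.47:",hd+.47)
b=max(blobs(img,"red",500)[0],key=cv2.contourArea);w=ray(c,cv2.minEnclosingCircle(b)[0],.09)[0];d=w-[.5367,.0552];print("red",w,np.hypot(*d),"theta",np.arctan2(-d[1],-d[0]))
img=cams.capture("top");c=cam("top");cv2.imwrite("pics/t6.png",img[:,:,::-1])
for b in blobs(img,"red",30)[0]:
    w=ray(c,cv2.minEnclosingCircle(b)[0],.09)[0];d=w-[.5367,.0552];print("top red",w,np.hypot(*d),"theta",np.arctan2(-d[1],-d[0]))
E
```

```text
[0.5371389  0.054669   0.09845224] [ 0.1   0.41 -0.12  1.04 -0.    0.4 ] [-2.   0.6  5.8] [-0.09  0.46  0.01]
theta by tool -0.298941747225945 to front -0.47: 0.17105825277405495
red [0.44360836 0.08288073] 0.09711990516260319 theta -0.289023163920807
```

View pics/w6.png

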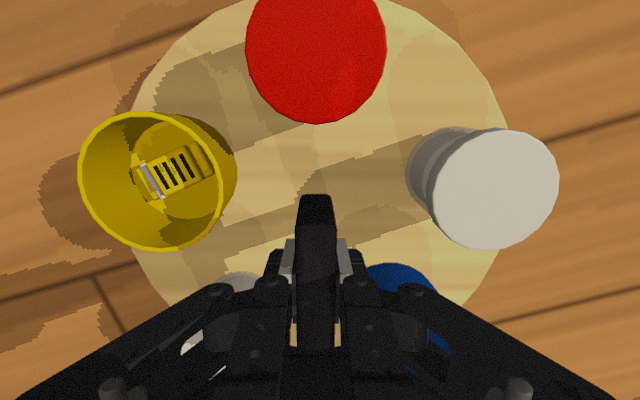

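The turn follows without slip: the red lid is at (316,55), in line with the bar. About 0.17 rad is left.

Emit:
arm_command(targets="0 0 0 0 0 0 0.06;0 0 0 0 0 0 0.06;0 0 0 0 0 0 0.05;0 0 0 0 0 0 0;0 0 0 0 0 0 0;0 0 0 0 0 0 0")

```text
clock: 17.2
tool_pos: [0.5371, 0.0546, 0.0984]
tcp_rot: [0.232, 0.973, -0.0, 0.001]
contact_force: [-2.7, -1.1, 5.8]
gripper_width: 0.0148
grip_force: 63.3
```

```bash
python3 - <<'E'
from h import *
st=ctrl.read_state();R=Ro.from_quat(st["tcp_rot"]).as_matrix();print("theta tool",np.arctan2(R[1,1],R[0,1])-np.pi/2,st["gripper_width"],st["grip_force"])
s=[]
for n in("top","side"):
    img=cams.capture(n);c=cam(n)
    for b in blobs(img,"red",30)[0]:
        w=ray(c,cv2.minEnclosingCircle(b)[0],.09)[0];d=w-[.5367,.0552];print(n,cen(b),"red",w,np.hypot(*d),"theta",np.arctan2(-d[1],-d[0]))
    s.append(cv2.resize(img[150:310,190:350] if n=="top" else img[120:240,220:380],(390,390),interpolation=2))
cv2.imwrite("pics/f.png",np.hstack(s)[:,:,::-1])
E
```

```text
theta tool -0.4689896978840087 0.014777675378898993 63.256412744522095
```

View pics/f.png

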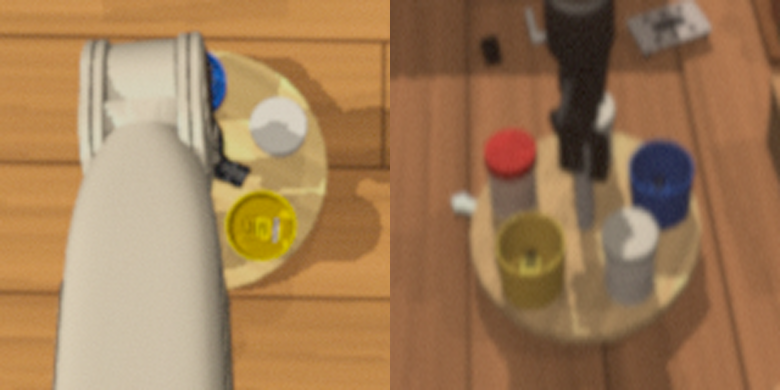

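The side view shows the red lid at about (270,167), on the pointer's side (pointer at (250,183)), with the bar held. One numeric check from this view before handing in.

```bash
python3 - <<'E'
from h import *
img=cams.capture("side");c=cam("side");h=hsv(img)
m=cv2.inRange(h,(0,150,60),(5,255,255))|cv2.inRange(h,(172,150,60),(180,255,255));m[:, :240]=0;m[:,300:]=0;m[:140]=0;m[190:]=0
b=max(cv2.findContours(m,0,1)[0],key=cv2.contourArea)
x,y,w,hh=cv2.boundingRect(b);print(x,y,w,hh)
f=c[0][0,0]
# lid top ellipse: widest row span
cx=x+(w-1)/2
# ray plane through column cx at lid-centre radius .095
for v in (y+hh*.4,y+hh*.5): 
    p=ray(c,(cx,v),.09)[0];d=p-[.5367,.0552];print(p,np.hypot(*d),np.arctan2(-d[1],-d[0]))
# predict pixel for theta candidates
for th in(-.44,-.47,-.50):
    X=np.array([.5367-.095*np.cos(th),.0552-.095*np.sin(th),.09]);q=c[0]@(c[1]@X+c[2]);print(th,q[:2]/q[2])
E
```

```text
259 160 20 15
[0.45094322 0.09620457] 0.09505577084848497 -0.4460149942786337
[0.45069751 0.0892291 ] 0.09249004555818699 -0.37677301389104956
-0.44 [268.43932537 166.12038193]
-0.47 [268.84035815 165.54204751]
-0.5 [269.26680908 164.9718135 ]
```

```bash
python3 -c "
from cell import ctrl
print(ctrl.hand_in())"
```

```text
the job is handed in; nothing more can be done
None
```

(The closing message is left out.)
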